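# Slide the vial rack into the autosampler's bay and bar it

## Robot

A 7-joint arm with a two-finger parallel gripper is mounted at the origin on the work surface. World frame = base frame: x ahead of the robot, y to its left, z up, the work surface at z = 0. Lengths are in m, angles in rad, forces in N, time in s.
With the tool pointing down it reaches from about 0.425 to 0.925 m from the base axis. Payload 6.8 kg.
Tool frame: the origin (TCP) lies on the front face of the gripper's body, between the roots of the fingers; the fingertips stand 73 mm ahead of it and the grasp point (between the pads) lies 54 mm ahead of it (env.nose_length is the distance from the TCP to the fingertips, in m); z points along the fingers, y is the line along which they close (so a half turn about z gives the same grasp; the last joint's range is limited). The gripper opens to 85 mm and grips with 20 to 120 N. Pads are 22 mm wide; open, the fingers measure 114 mm over their backs; the gripper's body (76 mm by 85 mm) begins 54 mm behind the grasp point. The pads swing forward as they close: fully open they stand 13 mm farther back than shut.
Start: joints at [1.054, 0.477, 0.022, 1.555, -0.011, 1.109, -0.083], TCP at [0.268, -0.619, 0.304] pointing down, gripper open.
Joint ranges: [-2.96, 2.96], [-0.34, 2.1], [-1.41, 1.46], [0.24, 2.44], [-1.37, 4.51], [0.17, 1.92], [-2.96, 2.96]. Speed limits (rad/s): [2.39, 2.39, 3.14, 3.14, 3.14, 3.14, 3.14].

## Interface

Orientations are given as a unit quaternion [w, x, y, z].
In Python, from cell import env, kin, camera, calibration, job gives the robot as it stands. The module is installed in compiled form; this text tells all that it offers. Calls block until the motion is done:
- env.reach(position, orientation): joint-space move of the TCP to a pose.
- env.movel(position, velocity=0.15, rot=None, stop_force=None): straight line of the TCP; rot=None keeps the orientation; velocity is the mean speed in m/s. With stop_force (N) it stops when the force on the tool has changed by that much, and returns True; else False.
- env.goto_joints(angles): joint-space move.
- env.grip(opening, f_grip=None): finger opening in m; f_grip is the grip in N (None keeps the last); returns when the fingers have stopped.
- env.dwell(seconds).
- kin.inverse_kinematics(position, orientation): joint angles nearest the present ones, or None.
- env.get_state(): the state.
- camera(name): name is "scene" or "top"; returns (picture, depth): 400x640x3 uint8, blue, green, red; 400x640 float32, m along the optical axis (not along the pixel's ray), 0 where there is no reading.
- calibration(name): a dict with "fx", "fy", "cx", "cy" (pixels), "rvec" (rotation vector, rad) and "tvec" (3), from world to camera coordinates, as OpenCV has them. Camera axes: x right, y down, z forward; pixel columns grow to the right and rows downward; lengths in m; the calibration is good to about 2 mm. A picture is of the moment at which its call begins. calibration takes no time and is no camera call.
A pose or a line that the arm cannot do raises env.PlanningError and nothing moves.
- job.job_done(): hands the job in; it is judged then, once.
The state is a dict: "time": time; "qpos": joint angles; "joint_velocities": joint speeds; "joint_torque": joint torques, N m; "tcp_pos": TCP position; "orientation": TCP orientation; "force": force on the tool from outside, world axes, zero at the start; "torque": the same for the moment, N m; "opening": finger opening in m; "gripper_force": force on a finger pad.
Only numpy, scipy, OpenCV 4.12 (cv2) and the standard library are available. Lean on these libraries where they do the work, as an engineer would, in place of code of your own. Each camera call takes 0.05 s, during which the arm holds its last target. There are 200 camera calls.

## Task

Push the low white vial rack along the bench, never lifting or tipping it, squarely into the loading bay on the side of the autosampler until it is fully home against the stop. Then push the bay's swinging steel retaining bar all the way shut behind it. Leave everything else on the bench standing where it is, and take the hand clear at the end.

Things in the scene. Friction and masses are not known exactly. Their poses are not given: they have to be found in the camera images.
- rack: Low white plastic vial rack, a solid block 110 (its x) x 64 (its y) x 30 mm high with ten small capped vials fixed in its top (2 rows of 5, black caps, tops at 46 mm). About 0.3 kg, loose on the bench, the same either way round. Origin: centre of its underside; x along its length.
- bay: Fixed off-white autosampler with an aluminium loading bay on its left side. Origin: at bench level, centre of the stop's flat face; +x is the way in, from mouth to stop; z up. The rack slides in lengthwise on the bench itself: home, its origin is at x = -55, y = 0 mm and its rear face at x = -110 mm. The stop is 34 mm high; the housing (310 mm wide in y, 250 mm high) begins at x = +12 mm.
- bay_mouth (a point): Centre of the bay's mouth at bench level, x = -100 mm in the bay's frame, axes as the bay's. Two parallel guide rails, 24 mm high, 74 mm between inner faces, run from the stop to x = -72 mm; from there lead-ins flared 30 degrees outwards reach the mouth, about 104 mm wide.
- gate (a joint): Angle (rad) of the steel retaining bar about its upright pivot at x = -119, y = +66 mm in the bay's frame. 0 = shut, at a fixed limit: it points along the bay's -y across the mouth, 4 mm behind a rack that is home. It grows as it opens: pi/2 points along the bay's -x, 2.95 (limit) nearly +y. Seen from above it shuts counter-clockwise. It turns with light friction and stays where left.
- gate_end (a point): The free end of the retaining bar, at mid-height (21 mm up), 110 mm from the pivot. The bar is 10 mm thick and spans heights 10 to 32 mm (the pivot's cap reaches 38 mm); about 0.5 N at its end moves it.
- tube_rack: Bystander: tall white test-tube rack, 110 x 64 x 108 mm high, eight glass tubes standing in it. Origin: centre of its underside.
- reagent: Bystander: amber reagent bottle, 64 mm across, 135 mm high. Origin: centre of its underside.
- beaker: Bystander: glass beaker, 70 mm across, 90 mm high. Origin: centre of its underside.
- jar: Bystander: small glass jar with metal lid, 46 mm across, 45 mm high. Origin: centre of its underside.
- spatula: Bystander: steel lab spatula 180 mm long, lying flat, 5 mm thick. Origin: centre of its underside.
- carton: Bystander: small cardboard box, 60 x 85 x 45 mm high. Origin: centre of its underside.
- vial: Bystander: single loose amber vial standing upright, 23 mm across, 45 mm high. Origin: centre of its underside.

How it is judged:
On the way, in this order (a step that is already met when the one before it is completed fails the run):
1. the rack is home against the stop, with the bar still open (x of rack in the frame of bay above -0.06 m and y of rack in the frame of bay between -0.008 and 0.008 m and angle between the x axis of rack and the x axis of bay, either way round below 0.1 rad and height (world z) of rack below 0.004 m and angle between rack's own z axis and vertical below 0.05 rad and value of joint gate above 0.4 rad), for 0.2 s.
2. the retaining bar is shut behind the rack (x of rack in the frame of bay above -0.06 m and y of rack in the frame of bay between -0.008 and 0.008 m and angle between the x axis of rack and the x axis of bay, either way round below 0.1 rad and height (world z) of rack below 0.004 m and angle between rack's own z axis and vertical below 0.05 rad and value of joint gate below 0.07 rad), for 0.2 s.
At the end, for the whole second after the job is handed in: The rack stands flat on the bench inside the bay, its front within 5 mm of the stop, within 8 mm of the centre line and 0.1 rad of square; the bar is shut to within 0.07 rad; both are at rest (all of step 2 and linear speed of rack below 0.01 m/s and velocity of joint gate below 0.05 rad/s); the robot touches nothing.
It fails at once if the rack is lifted off the bench or tipped (height (world z) of rack above 0.012 m or angle between rack's own z axis and vertical above 0.2 rad).
It fails at once if a bystander is moved more than 20 mm (distance of any of tube_rack, reagent, beaker, jar, spatula, carton, vial from where it was at the start of the episode above 0.02 m).
It also fails if it takes over 72 s, if anything falls off the work surface, if the arm or the gripper's body presses on something with over 40 N, if the wrist force passes 120 N, or if a joint passes its speed limit or range.

## Working session

There is one attempt and no reset: what is moved stays moved. The work goes in short steps, each a Python script; the robot and the scene stay as the last script left them, time stands still between calls to the robot, and variables do not carry over. Pictures are saved under pics/ and viewed, at most 10 in all, crops included, and the job is handed in when it is done.

```bash
mkdir -p pics; cat > h.py <<'E'
import numpy as np, cv2
from cell import env, kin, camera, calibration, job
def cal(n):
    c=calibration(n); K=np.array([[c['fx'],0,c['cx']],[0,c['fy'],c['cy']],[0,0,1.]])
    R=cv2.Rodrigues(np.array(c['rvec'],float))[0]; return K,R,np.array(c['tvec'],float).ravel()
def cloud(n,depth):
    K,R,t=cal(n); v,u=np.mgrid[:400,:640]
    p=np.stack([(u-K[0,2])/K[0,0],(v-K[1,2])/K[1,1],np.ones_like(u)],-1)*depth[...,None]
    return (p-t)@R
def ray(n,u,v,z):
    K,R,t=cal(n); d=R.T@np.linalg.solve(K,[u,v,1.]); o=-R.T@t
    return o+d*(z-o[2])/d[2]
def proj(n,p):
    K,R,t=cal(n); q=K@(R@np.array(p,float)+t); return q[:2]/q[2]
E
python3 - <<'E'
from h import *
for n in('top','scene'):
    a,d=camera(n); cv2.imwrite(f'pics/{n}0.png',a); np.savez(f'{n}0.npz',a=a,d=d)
    K,R,t=cal(n); print(n,K[0,0],-R.T@t,R[2])
print(env.get_state())
E
```

```text
top 407.5145546763496 [0.3911312  0.1039566  0.86896119] [ 0.1819174   0.01550157 -0.98319162]
scene 461.42369756037186 [ 1.16071588 -0.34819272  0.64520115] [-0.62368715  0.48249459 -0.61499049]
{'time': 0.1, 'qpos': array([ 1.05388675,  0.47770706,  0.02236176,  1.55632115, -0.01152997,
        1.10931761, -0.08311058]), 'joint_velocities': array([ 0.0008398 , -0.00150131, -0.00131731, -0.00106701,  0.00040142,
        0.00135654,  0.0015846 ]), 'joint_torque': array([ 4.77518290e-03, -5.97758460e+01,  1.61363672e+00, -2.81951934e+01,
        1.28347718e-02,  5.06730750e-03, -2.28495657e-05]), 'tcp_pos': array([ 0.26815737, -0.61900626,  0.30304344]), 'orientation': array([-7.84037362e-04,  9.79183741e-01,  2.02974238e-01, -2.13343584e-04]), 'force': array([-0.09164416,  0.45964132,  0.08953238]), 'torque': array([ 0.02162826, -0.028067  ,  0.01423424]), 'gripper_force': 0.0, 'opening': 0.08553209809128137}
```

View pics/top0.png

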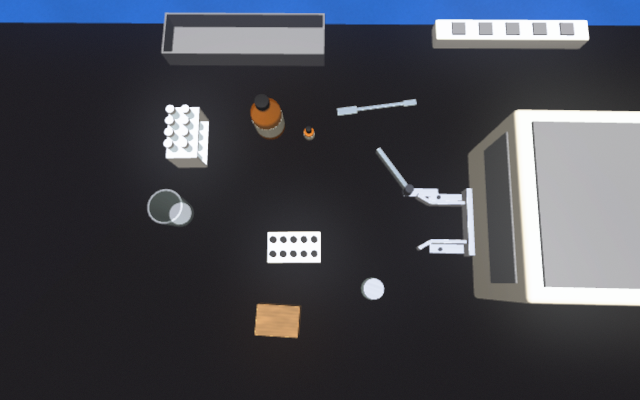

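View pics/scene0.png

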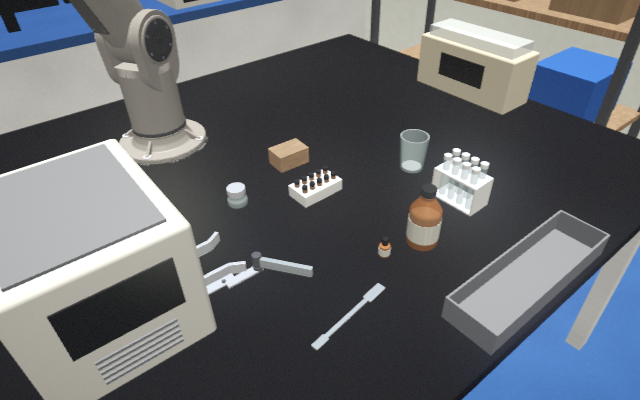

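The top view shows the rack at about (294,247), the bay opening left with its stop at about (468,222), and the gate pivot at (408,190) with the bar end at (379,150). The jar at (373,289) and the vial at (309,133) are off the path. The scene view agrees.

```bash
cat > m.py <<'E'
from h import *
def rect(P):
    r=cv2.minAreaRect((P[:,:2]*1000).astype(np.float32)); return np.round(r[0],1),np.round(r[1],1),round(r[2],1)
def measure(a,d):
    P=cloud('top',d); z=P[...,2]; m={}
    def sel(u0,u1,v0,v1,z0,z1):
        k=np.zeros(z.shape,bool); k[v0:v1,u0:u1]=1; k&=(d>0)&(z>z0)&(z<z1); return P[k]
    return P,sel
E
python3 - <<'E'
from m import *
f=np.load('top0.npz');a,d=f['a'],f['d'];P,sel=measure(a,d)
print('bench z',np.median(P[300:380,100:240,2]),np.median(P[180:220,330:360,2]))
for n,b in dict(rack=(255,335,222,275,.02,.038),bar=(372,402,142,186,.02,.045),stop=(455,482,185,262,.025,.045),railU=(425,462,190,210,.015,.03),railL=(430,462,237,258,.015,.03),cap=(402,415,183,196,.033,.045),jar=(358,390,275,303,.03,.06),carton=(250,305,300,342,.03,.06),vial=(300,318,123,142,.02,.06),spat=(330,420,95,120,.002,.02)).items():
    Q=sel(*b); print(n,len(Q),np.round(np.median(Q[:,2]),4) if len(Q) else '', rect(Q) if len(Q)>3 else '')
for n,u,v,zz in [('railU_in_L',428,204,.024),('railU_in_R',462,204,.024),('railL_in_L',430,241,.024),('railL_in_R',462,241,.024),('barend',379,150,.032),('piv',408,190,.038)]:
    print(n,ray('top',u,v,zz))
c=cv2.resize(np.hstack([a[140:265,365:485]]),None,fx=4.5,fy=4.5,interpolation=cv2.INTER_CUBIC);cv2.imwrite('pics/bay.png',c)
# scene view rack white mask for height check
g=np.load('scene0.npz');S=cloud('scene',g['d'])
k=np.zeros((400,640),bool);k[160:210,280:350]=1;k&=(S[...,2]>.02)&(S[...,2]<.038);print('rack scene',np.median(S[k][:,2]),rect(S[k]))
k=np.zeros((400,640),bool);k[255:280,262:318]=1;k&=(S[...,2]>.02)&(S[...,2]<.045);print('bar scene',np.median(S[k][:,2]),rect(S[k]))
E
```

```text
bench z 0.0009396036066211624 0.0006154322575322921
rack 1323 0.0307 (array([463.1, 177.1]), array([ 64.1, 109.3]), 0.9)
bar 236 0.0315 (array([638.8, -24.9]), array([91.5, 10.6]), 35.4)
stop 682 0.0344 (array([ 517.8, -175. ]), array([ 37.8, 160.5]), 89.5)
railU 177 0.0237 (array([ 562.1, -134.7]), array([76.7, 12.7]), 85.0)
railL 136 0.0243 (array([ 479.1, -137.3]), array([ 8.6, 67.1]), 1.2)
cap 75 0.0377 (array([590.4, -60.6]), array([24.9, 17.3]), 22.1)
jar 353 0.0455 (array([381.4,  14.6]), array([38.9, 41. ]), 0.9)
carton 1395 0.0456 (array([317.1, 203.9]), array([85. , 60.5]), 87.4)
vial 101 0.028 (array([711.8, 150.6]), array([22.1, 18.3]), 85.3)
spat 650 0.0039 (array([782.1,   4.8]), array([ 59.3, 201.4]), 0.4)
railU_in_L [ 0.55617464 -0.10327376  0.024     ]
railU_in_R [ 0.55700763 -0.17450005  0.024     ]
railL_in_L [ 0.47821222 -0.10486649  0.024     ]
railL_in_R [ 0.47906344 -0.17079621  0.024     ]
barend [ 6.71137422e-01 -6.15733469e-04  3.20000000e-02]
piv [ 0.58267994 -0.05926472  0.038     ]
rack scene 0.02954802736863173 (array([419.6, 173.5]), array([159.3, 111.4]), 2.2)
bar scene 0.03035977497351468 (array([637.4, -28.1]), array([99.2, 14.1]), 37.4)
```

View pics/bay.png

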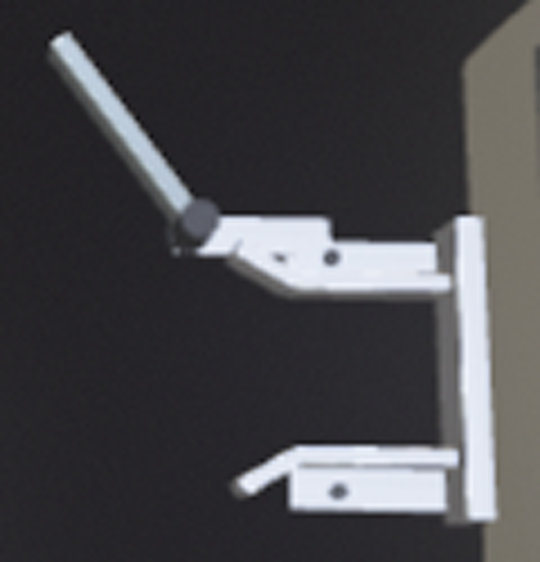

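The crop shows the stop's front top edge running from about (455,218) to (470,518). The rail inner top edges are near rows 288 and 447, and the bar end is at (60,40). I'll refine the bay pose from the edges.

```bash
python3 - <<'E'
from m import *
f=np.load('top0.npz');a,d=f['a'],f['d']
g=cv2.cvtColor(a,cv2.COLOR_BGR2GRAY).astype(float)
def fit(pts,z,name):
    W=np.array([ray('top',u,v,z)[:2] for u,v in pts])*1000
    vx,vy,x,y=cv2.fitLine(W.astype(np.float32),cv2.DIST_HUBER,0,.01,.01).ravel()
    print(name,np.round([x,y],1),'dir',round(np.degrees(np.arctan2(vy,vx)),2),len(W))
def gmax(prof,o,s):
    p=s*np.diff(prof); i=int(np.argmax(p)); 
    if 0<i<len(p)-1:
        den=p[i-1]-2*p[i]+p[i+1]; i=i+.5*(p[i-1]-p[i+1])/den if den else i
    return o+i+.5
# upper rail inner top edge: bright->darker going down
fit([(u,gmax(g[200:209,u],200,-1)) for u in range(434,462)],.024,'U')
fit([(u,gmax(g[235:243,u],235,1)) for u in range(434,462)],.024,'L')
fit([(gmax(g[v,461:472],461,1),v) for v in list(range(207,236))],.034,'stop')
b=cv2.inRange(a,(120,110,100),(255,255,255)); 
pts=[]
for v in range(154,183):
    r=np.where(g[v,370:408]>130)[0]
    if len(r): pts.append((370+(r[0]+r[-1])/2,v))
fit(pts,.032,'bar')
print('capcentre',ray('top',365+198/4.5,140+220/4.5,.038),'end',ray('top',365+60/4.5,140+38/4.5,.032))
k=(g>150).astype(np.uint8); k[:225]=0;k[270:]=0;k[:,:255]=0;k[:,330:]=0
c=max(cv2.findContours(k,0,1)[0],key=cv2.contourArea).reshape(-1,2)
print('rack',rect(np.array([ray('top',u,v,.03) for u,v in c])))
E
```

```text
U [ 556.6 -147.1] dir -88.25 28
L [ 483.6 -138.7] dir -89.65 28
stop [ 513.9 -179.8] dir -0.99 29
bar [631.6 -29.3] dir 35.43 29
capcentre [ 0.58507843 -0.06140008  0.038     ] end [0.67460231 0.00077241 0.032     ]
rack (array([462.9, 177.5]), array([ 63.8, 110.1]), 0.8)
```

```bash
python3 - <<'E'
from h import *
Q=[0,1,0,0]
p=env.get_state()['tcp_pos']
env.movel([p[0],p[1],.42],.25)
env.reach([.44,.177,.40],Q); env.grip(.06)
print(env.get_state()['time'])
env.reach([.397,.177,.16],Q)
env.movel([.397,.177,.083],.12)
print(env.get_state()['tcp_pos'],env.get_state()['time'],env.nose_length)
print(env.movel([.476,.177,.083],.07,stop_force=15))
s=env.get_state();print(s['tcp_pos'],s['force'],s['time'])
env.movel([.445,.177,.083],.1)
env.movel([.445,.177,.20],.2)
a,d=camera('top');cv2.imwrite('pics/t1.png',a);np.savez('t1.npz',a=a,d=d)
E
```

```text
3.9583
[0.39755176 0.17734228 0.08363133] 5.7167 0.0726
False
[0.47602548 0.17703417 0.08304747] [-0.43487436 -1.22214579 -0.04470716] 6.9917
```

View pics/t1.png

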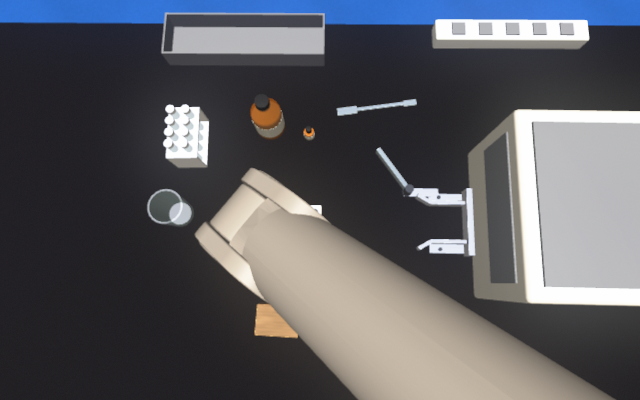

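The arm hides most of the rack here; only its right end shows, at (316,210). I'll move behind it and measure there.

```bash
python3 - <<'E'
from m import *
Q=[0,.70711,.70711,0]
env.movel([.445,.177,.26],.25)
try: env.reach([.52,.30,.26],Q)
except env.PlanningError as e:
    print(e); Q=[0,.70711,-.70711,0]; env.reach([.52,.30,.26],Q)
env.grip(.036)
a,d=camera('top');cv2.imwrite('pics/t2.png',a);np.savez('t2.npz',a=a,d=d)
P=cloud('top',d);z=P[...,2]
k=(z>.02)&(z<.04)&(P[...,0]>.42)&(P[...,0]<.62)&(P[...,1]>.08)&(P[...,1]<.28)
print(k.sum(),rect(P[k]));s=env.get_state();print(s['time'],s['qpos'],s['orientation'])
a,d=camera('scene');S=cloud('scene',d);z=S[...,2]
k=(z>.026)&(z<.034)&(S[...,0]>.42)&(S[...,0]<.62)&(S[...,1]>.08)&(S[...,1]<.28)
print(rect(S[k]))
E
```

```text
0 (array([0., 0.]), array([0., 0.]), 0.0)
10.1417 [ 0.18120184  0.69133516 -1.17924994  1.73054152  0.68518888  1.19963613
 -1.18608814] [2.49361322e-04 7.07229437e-01 7.06984056e-01 7.26518813e-05]
(array([522.2, 175.3]), array([ 66.3, 111.6]), 0.8)
```

View pics/t2.png

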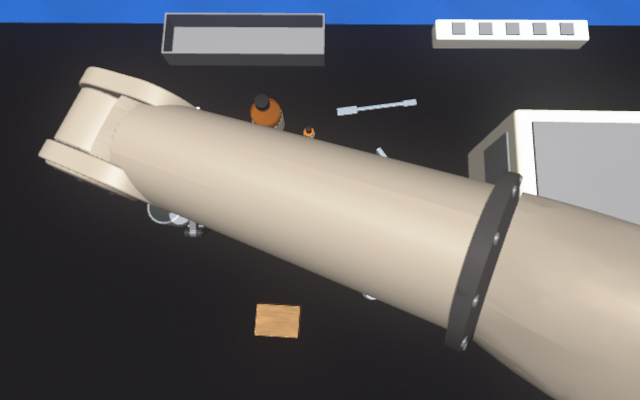

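The scene view puts the rack at (0.522, 0.175) and square, which is what I want. The top view is blocked because the elbow has swung sideways, so I'll switch to the natural elbow configuration before pushing.

```bash
python3 - <<'E'
from m import *
q=env.get_state()['qpos']
p=env.get_state()['tcp_pos']; env.movel([.52,.30,.32],.25)
env.goto_joints([-.60,.477,.022,1.555,-.011,1.109,.44])
s=env.get_state();print(s['tcp_pos'],s['orientation'],s['time'])
for Q in([0,.70711,.70711,0],[0,.70711,-.70711,0]):
  for P in([.52,.30,.25],[.52,.27,.083],[.52,-.06,.083]): print(Q[2],kin.inverse_kinematics(P,Q))
a,d=camera('top');cv2.imwrite('pics/t3.png',a)
E
```

```text
[0.59456329 0.31888135 0.30290955] [-4.48453064e-04  2.74257492e-01  9.61655972e-01 -6.46304140e-04] 11.9917
0.70711 [-0.79485775  0.4146242   0.2183351   1.80543395 -0.10881153  0.93316128
 -0.52956932]
0.70711 [-0.7135303   0.62967861  0.16893637  1.92854249 -0.17692393  0.59747681
 -0.4297865 ]
0.70711 [-0.19562885  0.56906979  0.24151465  2.08093305 -0.26248519  0.51976556
  0.23807664]
-0.70711 [-0.29196886  0.44732483 -0.43888475  1.76924179  0.22401949  0.97444972
  2.32198129]
-0.70711 [-0.28987864  0.65419494 -0.3895151   1.8977942   0.38474474  0.66325184
  2.22794793]
-0.70711 [ 0.24762491  0.57370842 -0.31512437  2.05032523  0.32030685  0.56363687
  2.84857685]
```

View pics/t3.png

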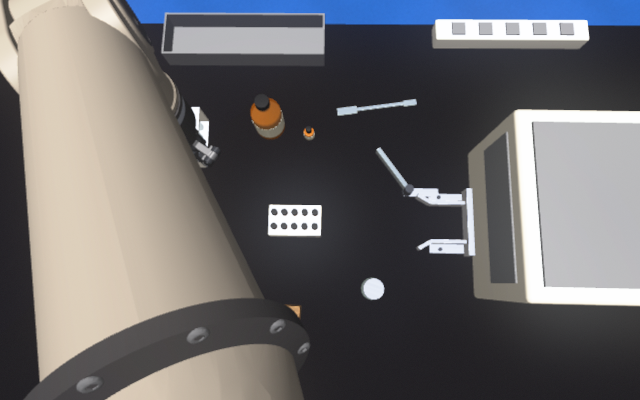

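The rack is clear at (295,220), in line with the bay, and all the bystanders are in place. Next I push it from behind.

```bash
python3 - <<'E'
from m import *
Q=[0,.70711,.70711,0]
def meas():
    a,d=camera('top');P=cloud('top',d);z=P[...,2]
    k=(z>.024)&(z<.038)&(P[...,0]>.45)&(P[...,0]<.6)&(P[...,1]>-.02)&(P[...,1]<.25)
    return a,rect(P[k])
print(meas()[1])
env.goto_joints(kin.inverse_kinematics([.52,.285,.24],Q))
env.movel([.52,.275,.083],.2,rot=Q)
print(env.movel([.52,.10,.083],.08,stop_force=12))
s=env.get_state();print(s['tcp_pos'],s['force'],s['time'],s['opening'])
a,r=meas();print(r);cv2.imwrite('pics/t4.png',a)
E
```

```text
(array([519.6, 176.1]), array([110.1,  64.3]), 89.5)
False
[0.52000756 0.10015703 0.08299033] [-0.51980474  0.36416802  0.16863714] 16.2583 0.035793355798929956
(array([545.6, -17.2]), array([11.8,  5.8]), 34.4)
```

View pics/t4.png

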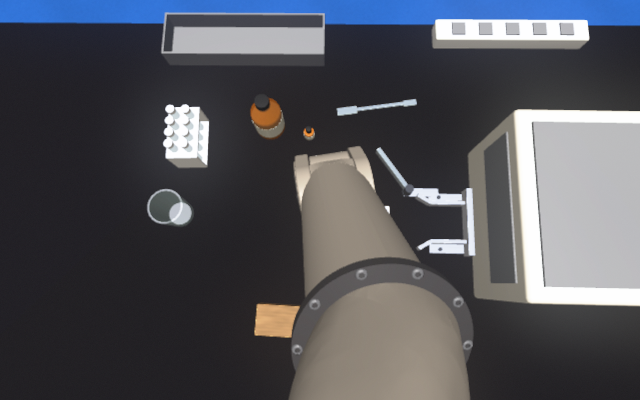

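Only the rack's front corner, at (388,208), shows beside the arm. It measures x≈0.551, so the rack is running straight, and I'll keep going to the stop.

```bash
python3 - <<'E'
from m import *
print(env.movel([.52,-.03,.083],.08,stop_force=12),env.get_state()['tcp_pos'],env.get_state()['force'])
print(env.movel([.52,-.066,.083],.03,stop_force=12))
s=env.get_state();print(s['tcp_pos'],s['force'],s['time'])
env.movel([.52,-.02,.083],.1)
env.movel([.52,-.02,.25],.25)
env.goto_joints([-.40,.477,.022,1.555,-.011,1.109,.44])
env.grip(0.0)
s=env.get_state();print(s['tcp_pos'],s['orientation'],s['qpos'],s['time'])
a,d=camera('top');cv2.imwrite('pics/t5.png',cv2.resize(a[120:300,300:500],None,fx=3,fy=3));np.savez('t5.npz',a=a,d=d)
P=cloud('top',d);z=P[...,2]
k=(z>.027)&(z<.0325)&(P[...,0]>.489)&(P[...,0]<.551)&(P[...,1]>-.176)&(P[...,1]<0);print('rack',rect(P[k]))
E
```

```text
False [ 0.52005095 -0.02981935  0.08303087] [0.01865344 0.18202304 0.3754583 ]
True
[ 0.52013907 -0.05953903  0.08276923] [-0.25234781  0.41633728  0.06734614] 19.0417
[0.64662175 0.19405321 0.30420291] [4.04837832e-04 3.68999531e-01 9.29429479e-01 1.62519023e-04] [-0.39963757  0.47657482  0.02222595  1.55536967 -0.01103042  1.10896156
  0.43995107] 21.8333
rack (array([ 520.1, -141. ]), array([70. , 61.8]), 89.8)
```

View pics/t5.png

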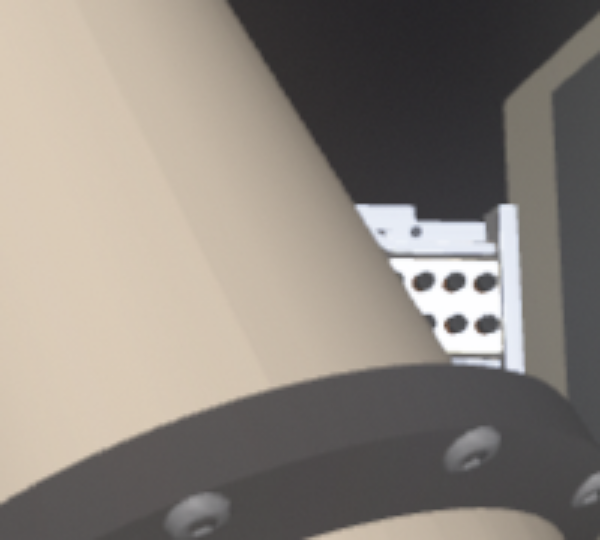

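The rack is against the stop: contact came at the predicted y=-0.0595, and at (500,305) in the crop the rack meets the stop centred between the rails. Now for the gate.

```bash
python3 - <<'E'
from m import *
Q=[0,.70711,.70711,0]
piv=np.array([.585,-.061])
def pt(th,off,r=.08):
    t=np.radians(th); return [*(piv+r*np.array([np.cos(t),np.sin(t)])+off*np.array([np.sin(t),-np.cos(t)])),.087]
p=pt(35.4,.038)
env.goto_joints(kin.inverse_kinematics([p[0],p[1],.25],Q))
print(env.movel(p,.15,rot=Q,stop_force=8),env.get_state()['tcp_pos'])
for th in range(40,171,13):
    if env.movel(pt(th,.018),.08,stop_force=10): print('stop',th,env.get_state()['force']);break
else:
    print(env.movel([.505,-.051,.087],.04,stop_force=6))
s=env.get_state();print(s['tcp_pos'],s['force'],s['time'])
E
```

```text
False [ 0.672955   -0.04567585  0.08807339]
True
[ 0.50610469 -0.04563344  0.08687477] [1.15226496 2.6044427  0.29574209] 28.875
```

Contact came where expected, with the bar shut at y≈-0.0456. I'll back off, clear the hand and check.

```bash
python3 - <<'E'
from m import *
env.movel([.506,.0,.087],.08)
env.movel([.506,.03,.30],.25)
env.goto_joints([-.9,.3,.022,1.555,-.011,1.109,.44])
a,d=camera('top');cv2.imwrite('pics/t6.png',a)
P=cloud('top',d);z=P[...,2]
for n,x0,x1,y0,y1 in(('rack',.487,.553,-.177,-.068),('bar',.465,.57,-.068,-.04)):
    k=(z>.026)&(z<.034)&(P[...,0]>x0)&(P[...,0]<x1)&(P[...,1]>y0)&(P[...,1]<y1);print(n,rect(P[k]),k.sum())
print(env.get_state()['time'],env.get_state()['tcp_pos'])
E
```

```text
rack (array([ 519.9, -123.7]), array([ 63.6, 106.5]), 0.6) 1145
bar (array([523.6, -61.2]), array([ 9.8, 92.4]), 89.2) 199
32.35 [0.46714311 0.46836284 0.42163588]
```

View pics/t6.png

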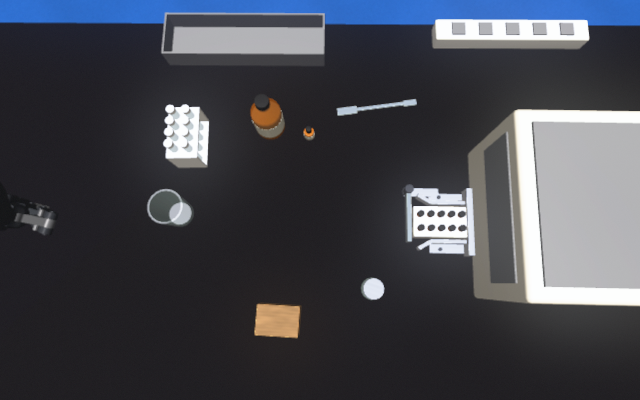

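The rack at (440,222) is home against the stop, the bar at (409,215) is shut across the mouth, the bystanders haven't moved and the hand is clear.

```bash
python3 -c "
from cell import job
print(job.job_done())"
```

```text
the job is handed in; nothing more can be done
None
```

The rack is home against the stop, the retaining bar is shut behind it, the bystanders stand where they were and the hand is clear; I handed the job in at about 32 s on the robot's clock, and the call returned no verdict.

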